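# Refit the drill-press head on its indexed column

### The job

Refit the grey drill-press head on the steel column of its green stand: lower its bored boss square over the column, arm to the front, and feel it round until the slot under the boss drops over the brass pin and the head sits fully home on the collar. Never let it drop or force it on the pin. Then fold the red cam lever round until it is shut along the boss, let go, and leave the handpiece and the loupe where they lie.

Things in the scene. Friction and masses are not known exactly. Their poses are not given: they have to be found in the camera images.
- stand: Fixed drill-press stand: green base plate 160 x 112 mm, 16 mm high, a round work table 22 mm high at x = -83 mm, a steel column. Origin on the column's axis at bench level; z up the column, -x to the front. The column is 12 mm thick, 150 mm high, its top narrowed to 7 mm by a 4 mm chamfer.
- column_top (a point): Centre of the column's top end, 150 mm above the bench.
- collar_top (a point): On the column's axis in the flat top of the dark stop collar (52 mm wide), 50 mm above the bench: here the head rests when home. A brass index pin, 6 mm thick, stands 7 mm up from it, 18.5 mm from the axis. Its angle is not measured: it stands up to 0.7 rad either way round from the stand's +y side; the collar is clamped fast. The seated head's arm points as far off the stand's -x.
- drill_head: Loose grey head, 0.4 to 0.6 kg, upright on the bench. Origin on its bore's axis at the underside, z up. Boss 52 mm wide, 40 mm high (43 with the brass bush); through bore 14 mm, so 1 mm play round the column, countersunk to 17 mm below. An arm 20 mm wide, z = 9 to 35 mm, runs along -x to an empty handpiece ring (33 mm wide, at x = -83 mm; ears to x = -106 mm). Cam lever at -y.
- slot (a point): Slot for the index pin in the underside of the head's boss: radial, from the bore out to the head's +y side, 7.5 mm wide, 9 mm deep (about 0.04 rad of play each way with the pin in it). This point lies on the underside, 18.5 mm from the bore's axis.
- head_grip (a point): Where to grip the head: middle of its arm, 50 mm from the bore's axis towards the head's -x, 24 mm above the underside; 20 mm wide along the head's y, fingers free on both sides. The mass centre lies about 12 mm from the bore's axis, so grip firmly (40 N or more) or the boss sags.
- cam_lever (a joint): Angle of the red cam lever on the head (rad): 0 open, sticking out to the head's -y; 1.5 shut, pointing to the head's +x beside the boss. From above it shuts anticlockwise. Its pivot is upright at x = 0, y = -36 mm of the head. It has light friction (about 0.025 N m, 0.6 N at the tip) and stays where it is left.
- lever_tip (a point): On the red grip of the cam lever, 45 mm from its pivot, 20.5 mm above the head's underside. The grip is 11 mm wide, 13 mm high and ends 53 mm from the pivot.
- handpiece: Grey handpiece of the flexible shaft, 94 mm long, 17 mm thick, lying loose at the front left of the bench; a bystander. Origin at its middle, underside; long axis y.
- loupe: Small folding loupe 30 x 27 x 15 mm, loose on the left of the bench; a bystander. Origin at its middle, underside.
Things that resemble listed ones, but are neither listed nor needed, are in the scene too. There is more than one size of the drill_head; the job needs the larger.

How it is judged:
By the outcome, as a careful person would: the job done as asked, in the order asked, and still so for the second after the job is handed in, with the robot touching nothing.
It also fails if it takes over 72 s, if anything falls off the work surface, if the arm or the gripper's body presses on something with over 40 N, if the wrist force passes 120 N, or if a joint passes its speed limit or range.

### The arm

A 7-joint arm with a two-finger parallel gripper is mounted at the origin on a cart in front of the work surface, level with it; the furniture and walls round the work are solid. World frame = base frame: x ahead of the robot, y to its left, z up, the work surface at z = 0. Lengths are in m, angles in rad, forces in N, time in s.
With the tool pointing down it reaches from about 0.425 to 1.025 m from the base axis. Payload 3.6 kg.
Tool frame: the origin (TCP) lies where the fingers leave the gripper's body, on its centre line; the fingertips stand 73 mm ahead of it and the grasp point (between the pads) lies 54 mm ahead of it (env.tcp_to_tips is the distance from the TCP to the fingertips, in m); z points along the fingers, y is the line along which they close (so a half turn about z gives the same grasp; the last joint's range is limited). The gripper opens to 85 mm and grips with 20 to 120 N. Pads are 22 mm wide; open, the fingers measure 114 mm over their backs; the gripper's body (76 mm by 85 mm) begins 54 mm behind the grasp point. The pads swing forward as they close: fully open they stand 13 mm farther back than shut.
Start: joints at [1.208, 0.591, 0.048, 1.609, -0.033, 0.943, -0.034], TCP at [0.193, -0.699, 0.304] pointing down, gripper open.
Joint ranges: [-2.69, 2.69], [-0.47, 2.24], [-1.27, 1.36], [0.19, 2.51], [-1.53, 4.68], [0.08, 2.07], [-3.09, 3.09]. Speed limits (rad/s): [2.57, 2.57, 3.14, 3.14, 3.14, 3.14, 3.14].

### API

Orientations are given as a unit quaternion [x, y, z, w].
In Python, from workcell import env gives the robot as it stands. The module is installed in compiled form; this text tells all that it offers.
- The arm moves only by the tool move_arm, never from a script. Its argument "plan" is one flat list of numbers, 7 for each row, row after row: the turn, a rotation vector about the tool's x, y, z in units of 6 degrees (1.0 is 6 degrees), then the shift along the tool's x, y, z in mm, then the opening in per cent of the stroke, from 0 (shut) to 100 (fully open). In form: [ax, ay, az, x, y, z, gripper, ax, ay, az, x, y, z, gripper, ...]. A call has 1 to 10 rows; each row is the pose to reach, as a shift and turn from the pose commanded when the call began, along the tool's axes at that moment; what a row does not reach only later rows make up. A row lasts 1/12 s, in which the tool goes at most 41.7 mm and 7.16 degrees, less where a joint would pass 70% of its speed; a pose out of reach is approached as far as the arm can. A call with a gripper value outside its range is refused whole. The fingers move at their own pace and stop on an object; the grip force is fixed at half the most. Time passes only in rows, so rows that repeat a pose let the fingers close. It gives the time, the measured TCP pose, the force, the opening and the grip force at its end, in the units of the state.
- env.get_state(): the state, without advancing time (a new reading comes with each control period).
- env.camera(name): name is "scene" or "top" or "wrist"; returns the picture (400x640x3 uint8, red, green, blue); there is no depth.
- env.calibration(name): a dict with "mtx" (3x3 intrinsics, pixels), "view" (4x4, takes a point from world to camera coordinates); the wrist camera has in their place "T_tool_cam" (4x4, takes a point from camera to tool coordinates, whose origin is the TCP and whose axes are the flange's). Camera axes: x right, y down, z forward; pixel columns grow to the right and rows downward; lengths in m; the calibration is good to about 2 mm. A picture is of the moment at which its call begins: read the wrist's pose just before it. calibration takes no time and is no camera call.
- env.sign_off(): hands the job in; it is judged then, once.
The state is a dict: "time_s": time; "joint_pos": joint angles; "dq": joint speeds; "effort": joint torques, N m; "tcp_pos": TCP position; "tcp_rot": TCP orientation; "ft_force": force on the tool from outside, world axes, zero at the start; "ft_torque": the same for the moment, N m; "grip_width": opening from 0.0 (shut) to 1.0 (fully open); "grasp_force": force on a finger pad.
Only numpy, scipy, OpenCV 4.12 (cv2) and the standard library are available. Lean on these libraries where they do the work, as an engineer would, in place of code of your own. Each camera call takes 0.05 s, during which the arm holds its last target. There are 200 camera calls.

## Working session

There is one attempt and no reset: what is moved stays moved. The work goes in short steps, Python scripts to look and compute and a tool call to move; the robot and the scene stay as the last step left them, time stands still between calls to the robot, and variables do not carry over. Pictures are saved under pics/ and viewed, at most 10 in all, crops included, and the job is handed in when it is done.

Besides the shell and the picture viewer there is one more tool, called after "Call:" as name(argument=value, ...) on one line, values as JSON. move_arm: Moves the arm, as the interface text tells. Its arguments: {"type":"object","properties":{"plan":{"type":"array","items":{"type":"number"}}},"required":["plan"]}

```bash
mkdir -p pics; python3 - <<'E'
from workcell import env
import cv2,numpy as np
for n in("scene","top"):
    cv2.imwrite(f"pics/{n}0.png",env.camera(n)[:,:,::-1]); c=env.calibration(n); print(n,np.round(c["mtx"],1).tolist(),np.round(c["view"],4).tolist())
print(env.calibration("wrist")); print(env.get_state())
E
```

```text
scene [[478.4, 0.0, 325.8], [0.0, 478.4, 205.7], [0.0, 0.0, 1.0]] [[-0.8621, -0.5067, 0.005, 0.4528], [-0.3797, 0.6393, -0.6686, 0.2736], [0.3356, -0.5783, -0.7436, 1.2225], [0.0, 0.0, 0.0, 1.0]]
top [[377.5, 0.0, 315.9], [0.0, 377.5, 199.0], [0.0, 0.0, 1.0]] [[0.0005, -0.9997, -0.023, 0.018], [-0.9963, 0.0014, -0.086, 0.5099], [0.086, 0.0229, -0.996, 1.0395], [0.0, 0.0, 0.0, 1.0]]
{'mtx': array([[351.8626536 ,   0.        , 312.44396277],
       [  0.        , 351.8626536 , 202.58320077],
       [  0.        ,   0.        ,   1.        ]]), 'T_tool_cam': array([[-8.99589378e-06, -9.50967670e-01, -3.09290302e-01,
         8.01588436e-02],
       [ 9.99999858e-01, -1.73642320e-04,  5.04808392e-04,
         1.31346867e-03],
       [-5.33762346e-04, -3.09290253e-01,  9.50967536e-01,
        -6.76216113e-02],
       [ 0.00000000e+00,  0.00000000e+00,  0.00000000e+00,
         1.00000000e+00]])}
{'time_s': 0.1, 'joint_pos': array([ 1.20748744,  0.59204998,  0.04830533,  1.60971447, -0.03331824,
        0.94269844, -0.033703  ]), 'dq': array([ 2.20339945e-04, -2.88209532e-03, -1.49227217e-03, -3.10957246e-03,
       -6.27674586e-05,  1.19488039e-03, -6.22360512e-04]), 'effort': array([ 4.48837643e-03, -5.49992037e+01,  1.55340482e+00, -1.98823929e+01,
        9.77159827e-03,  3.73247589e-03,  2.88823792e-07]), 'tcp_pos': array([ 0.19310428, -0.69817929,  0.30283116]), 'tcp_rot': array([ 9.90909277e-01,  1.34527833e-01, -1.89595509e-04, -1.01501889e-03]), 'ft_force': array([ 0.27098863, -0.07817365,  0.16856642]), 'ft_torque': array([ 0.03617006,  0.03363603, -0.00319468]), 'grasp_force': 0.0, 'grip_width': 0.9997791829493228}
```

```bash
python3 - <<'E'
import cv2
a=cv2.imread("pics/top0.png");cv2.imwrite("pics/top0b.png",cv2.resize(a[80:330,120:520],(800,500),interpolation=cv2.INTER_CUBIC))
E
```

```text
(no output)
```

View pics/scene0.png

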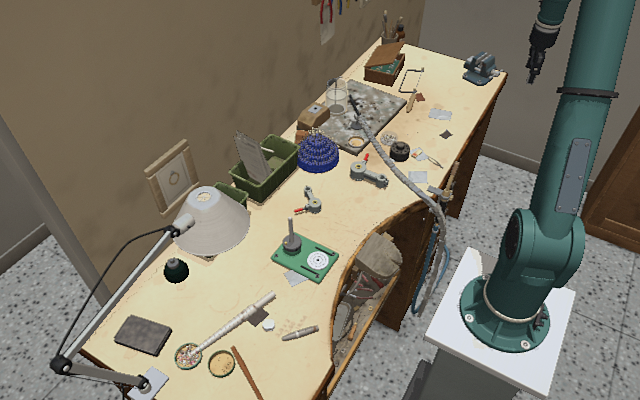

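View pics/top0.png

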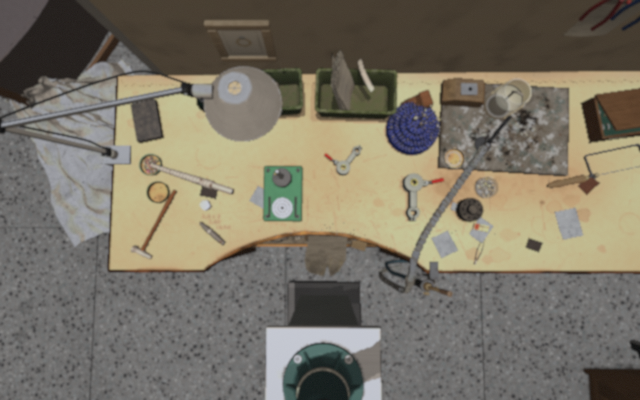

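Scene: the larger head is at about (368,175), with the smaller one at (312,200) and the stand at (290,245)–(318,262). In the top view, the head's boss is at (414,183), its ring at (412,212) and its lever out to (441,181). The stand's column is at (283,177) and its table at (282,207). A hose runs close to the right of the head. I'll enlarge both views.

```bash
python3 - <<'E'
import cv2,numpy as np
a=cv2.imread("pics/top0.png");s=cv2.imread("pics/scene0.png")
A=cv2.resize(a[155:235,250:350],(400,320),interpolation=cv2.INTER_CUBIC)
B=cv2.resize(a[155:235,380:480],(400,320),interpolation=cv2.INTER_CUBIC)
C=cv2.resize(s[205:285,255:355],(400,320)[:2],interpolation=cv2.INTER_CUBIC)[:280]
D=cv2.resize(s[140:220,330:430],(400,320),interpolation=cv2.INTER_CUBIC)[:280]
cv2.imwrite("pics/crop0.png",np.vstack([np.hstack([A,B]),np.hstack([C,D])]))
E
cat > h.py <<'E'
import numpy as np
from workcell import env
from scipy.spatial.transform import Rotation as R
def ray(n,u,v,st=None):
    c=env.calibration(n);K=c["mtx"];d=np.linalg.solve(K,[u,v,1.])
    if n=="wrist":
        st=st or env.get_state();T=np.eye(4);T[:3,:3]=R.from_quat(st["tcp_rot"]).as_matrix();T[:3,3]=st["tcp_pos"];M=T@c["T_tool_cam"]
    else: M=np.linalg.inv(c["view"])
    return M[:3,3],M[:3,:3]@d
def pt(n,u,v,z,st=None):
    o,d=ray(n,u,v,st);return o+d*(z-o[2])/d[2]
def proj(n,p,st=None):
    c=env.calibration(n)
    if n=="wrist":
        st=st or env.get_state();T=np.eye(4);T[:3,:3]=R.from_quat(st["tcp_rot"]).as_matrix();T[:3,3]=st["tcp_pos"];V=np.linalg.inv(T@c["T_tool_cam"])
    else: V=c["view"]
    q=V[:3,:3]@p+V[:3,3];q=c["mtx"]@q;return q[:2]/q[2]
E
```

```text
(no output)
```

View pics/crop0.png

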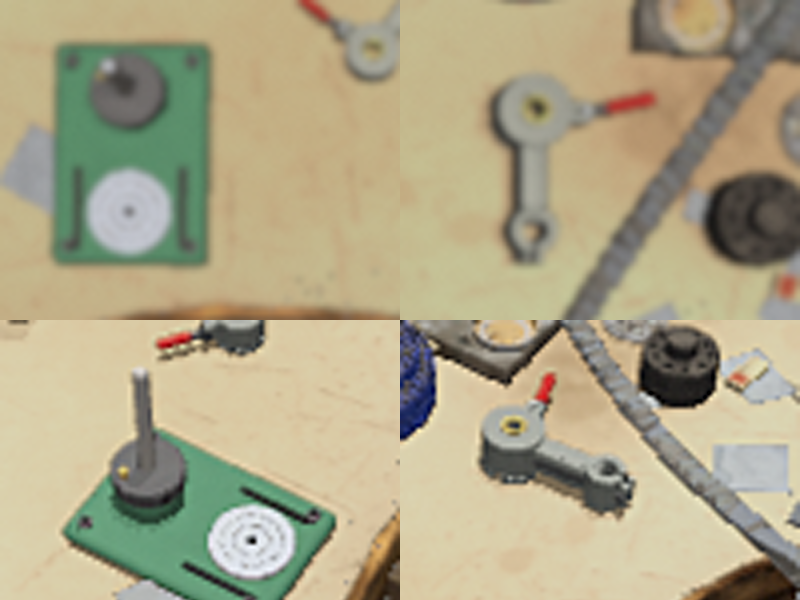

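Crops: the head bush is at top px (414.2,181.8), its ring at (412.5,212.5), and the lever's red tip near (442,180). The collar centre is at about top px (282,177.5). In the scene view the column top is at about (290,298−...) and the brass pin at about (285.5,243).

```bash
python3 - <<'E'
from h import *
b=pt("top",414.25,181.75,.043);r=pt("top",412.6,212.8,.035);print("bush",b,"ring",r,"yaw",np.arctan2(*(b-r)[[1,0]]))
print("bush scene",pt("scene",330+113/4,140+105.5/4,.043),"ring",pt("scene",330+208/4,140+147/4,.035))
print("levertip",pt("top",380+250/4,155+100/4,.027))
print("base corners",[np.round(pt("top",250+x/4,155+y/4,.016),4) for x,y in((58,45),(208,45),(208,262),(56,262))])
print("collar",pt("top",250+128/4,155+92/4,.05),"table",pt("top",250+129/4,155+211/4,.022))
print("table sc",pt("scene",255+252/4,205+220/4,.022),"coltop sc",pt("scene",255+141/4,205+51/4,.15))
print("coltop top",pt("top",250+110/4,155+68/4,.15))
print("pin sc",pt("scene",255+124/4,205+150/4,.057),"collar sc",pt("scene",255+148/4,205+147/4,.05))
print("cam",[ray(n,0,0)[0] for n in("top","scene")])
E
```

```text
bush [ 0.55547588 -0.25342126  0.043     ] ring [ 0.47039963 -0.24893707  0.035     ] yaw -0.05265910450677995
bush scene [ 0.5528022  -0.25023452  0.043     ] ring [ 0.47018964 -0.25423671  0.035     ]
levertip [ 0.56231203 -0.33570519  0.027     ]
base corners [array([0.6048, 0.1649, 0.016 ]), array([0.6044, 0.0575, 0.016 ]), array([0.4498, 0.057 , 0.016 ]), array([0.4498, 0.1644, 0.016 ])]
collar [0.56587741 0.11058281 0.05      ] table [0.48547418 0.11236597 0.022     ]
table sc [0.48327632 0.11332489 0.022     ] coltop sc [0.56572137 0.11354201 0.15      ]
coltop top [0.56669757 0.11057258 0.15      ]
pin sc [0.57479304 0.12920261 0.057     ] collar sc [0.56543961 0.1143954  0.05      ]
cam [array([ 0.41863822, -0.00661385,  1.07957527]), array([0.08387394, 0.76154756, 1.08966622])]
```

```bash
cat >> h.py <<'E'
def go(p,yaw,st=None):
    "shift and turn to TCP p, tool down, tool x at yaw"
    st=st or env.get_state();R0=R.from_quat(st["tcp_rot"])
    x=np.array([np.cos(yaw),np.sin(yaw),0]);z=np.array([0,0,-1.]);Rt=R.from_matrix(np.stack([x,np.cross(z,x),z],1))
    print("turn",np.round((R0.inv()*Rt).as_rotvec(degrees=True)/6,2),"shift",np.round(R0.inv().apply(np.array(p)-st["tcp_pos"])*1000,1))
def show():
    s=env.get_state();m=R.from_quat(s["tcp_rot"]).as_matrix()
    print("t",round(s["time_s"],2),"p",np.round(s["tcp_pos"]*1000,1),"yaw",round(np.arctan2(m[1,0],m[0,0]),4),"z",np.round(m[:,2],4),"F",np.round(s["ft_force"],1),"T",np.round(s["ft_torque"],2),"g",round(s["grip_width"],3),round(s["grasp_force"],1));return s
E
python3 -c "
from h import *
show();go([.505,-.2525,.24],-.05)"
```

```text
t 0.1 p [ 193.1 -698.2  302.8] yaw 0.2699 z [-6.e-04  2.e-03 -1.e+00] F [ 0.3 -0.1  0.2] T [ 0.04  0.03 -0.  ] g 1.0 0.0
turn [-0.02  0.    3.05] shift [ 419.4 -346.3   63.5]
```

Call:
move_arm(plan=[0,0,1.5,200,-165,30,100,0,0,3.05,419,-346,40,100,0,0,3.05,419,-346,40,100,0,0,3.05,419,-346,40,100,0,0,3.05,419,-346,40,100,0,0,3.05,419,-346,40,100,0,0,3.05,419,-346,40,100,0,0,3.05,419,-346,40,100,0,0,3.05,419,-346,40,100,0,0,3.05,419,-346,40,100])

```text
time_s: 0.93
tcp_pos: [0.4321, -0.3565, 0.2726]
tcp_rot: [1.0, -0.025, -0.0, -0.0]
ft_force: [1.0, 0.0, 0.2]
grip_width: 0.998
grasp_force: 0.0
```

```bash
python3 -c "
from h import *
show();go([.505,-.2525,.24],-.05)"
```

```text
t 0.93 p [ 432.1 -356.5  272.6] yaw -0.0498 z [-4.e-04  3.e-04 -1.e+00] F [1.  0.  0.2] T [-0.05 -0.07  0.02] g 0.998 0.0
turn [-0.  0.  0.] shift [  67.7 -107.5   32.6]
```

Call:
move_arm(plan=[0,0,0,67.5,-107,33,100,0,0,0,67.5,-107,33,100,0,0,0,67.5,-107,33,100,0,0,0,67.5,-107,33,100,0,0,0,67.5,-107,33,100,0,0,0,67.5,-107,33,100])

```text
time_s: 1.43
tcp_pos: [0.504, -0.2548, 0.2395]
tcp_rot: [1.0, -0.024, -0.001, 0.0]
ft_force: [-0.0, -0.2, 0.1]
grip_width: 0.998
grasp_force: 0.0
```

```bash
python3 -c "
from h import *
import cv2
s=show();cv2.imwrite('pics/w1.png',env.camera('wrist')[:,:,::-1])
go([.505,-.2525,.24],-.05)
for p in ([.5555,-.2525,.043],[.472,-.25,.035],[.505,-.25,.035]): print(proj('wrist',np.array(p)))"
```

```text
t 1.43 p [ 504.  -254.8  239.5] yaw -0.0484 z [-1.2e-03 -1.0e-04 -1.0e+00] F [-0.  -0.2  0.1] T [-0.02 -0.05 -0.02] g 0.998 0.0
turn [ 0.01  0.01 -0.01] shift [ 1.5 -3.7 -0.2]
[302.25627391 128.59570791]
[305.51217948 229.18253933]
[303.17524128 191.25427034]
```

View pics/w1.png

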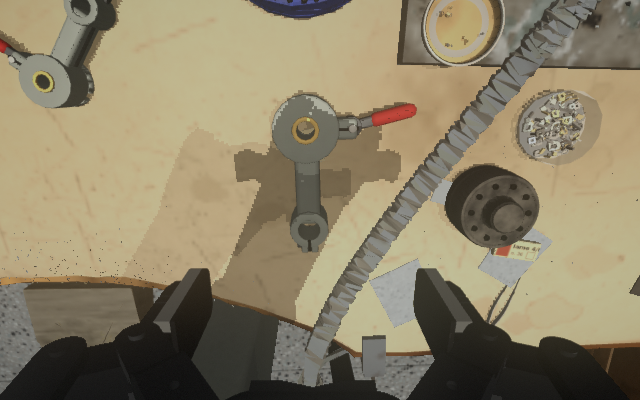

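Wrist view: bush centre (306,129), ring centre (309,232), lever tip (413,108), and the hose about 75 mm to the right of the arm, so I'll go down with the gripper part open.

```bash
python3 -c "
from h import *
b=pt('wrist',306,129,.043);r=pt('wrist',309,232,.035);t=pt('wrist',395,114,.027);print(b,r,t)
yaw=np.arctan2(*(b-r)[[1,0]]);print(yaw,np.linalg.norm((b-r)[:2]))
x=np.array([np.cos(yaw),np.sin(yaw),0]);y=np.array([-x[1],x[0],0]);pv=b-36e-3*y;l=(t-pv)[:2];print('lever',np.linalg.norm(l),np.arctan2(l@x[:2],-l@y[:2]))
g=b-.05*x;print(g);go([g[0],g[1],.078],yaw)"
```

```text
[ 0.55506459 -0.25524831  0.043     ] [ 0.46931058 -0.25277032  0.035     ] [ 0.56122976 -0.32440084  0.027     ]
-0.028888494510314854 0.0857898004219684
lever 0.033941103845707275 0.2427958570760773
[ 0.50508545 -0.25380409  0.043     ]
turn [ 0.01  0.01 -0.21] shift [  1.8  -2.5 161.8]
```

Call:
move_arm(plan=[0,0,-0.2,1.8,-2.5,10,45,0,0,-0.2,1.8,-2.5,40,45,0,0,-0.2,1.8,-2.5,75,45,0,0,-0.2,1.8,-2.5,100,45,0,0,-0.2,1.8,-2.5,120,45,0,0,-0.2,1.8,-2.5,135,45,0,0,-0.2,1.8,-2.5,150,45,0,0,-0.2,1.8,-2.5,158,45,0,0,-0.2,1.8,-2.5,161,45,0,0,-0.2,1.8,-2.5,161,45])

```text
time_s: 2.32
tcp_pos: [0.5054, -0.2534, 0.0783]
tcp_rot: [1.0, -0.015, -0.001, 0.0]
ft_force: [-0.3, 0.2, 0.1]
grip_width: 0.449
grasp_force: 0.0
```

```bash
python3 -c "
from h import *
import cv2
s=show();cv2.imwrite('pics/w2.png',env.camera('wrist')[:,:,::-1])
go([.505,-.2538,.078],-.03)"
```

```text
t 2.32 p [ 505.4 -253.4   78.3] yaw -0.0302 z [-0.0011 -0.     -1.    ] F [-0.3  0.2  0.1] T [-0.06 -0.02 -0.06] g 0.449 0.0
turn [ 0. -0.  0.] shift [-0.9  0.5  1. ]
```

View pics/w2.png

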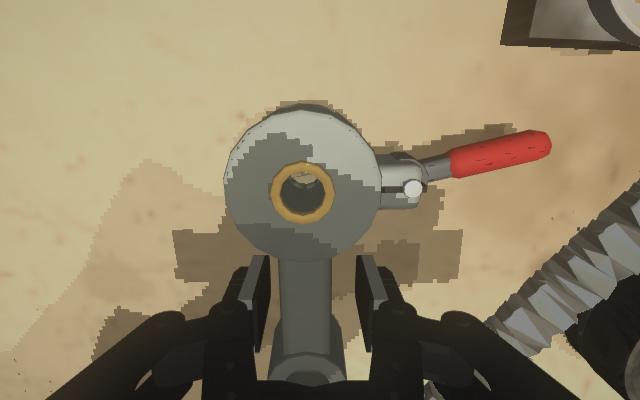

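The fingers straddle the arm; the bush is at (303,193) and the lever pivot at (413,188). Closing now.

Call:
move_arm(plan=[0,0,0,0,0,0,0,0,0,0,0,0,0,0,0,0,0,0,0,0,0,0,0,0,0,0,0,0,0,0,0,0,0,0,0,0,0,0,0,0,0,0])

```text
time_s: 2.87
tcp_pos: [0.5063, -0.2523, 0.0798]
tcp_rot: [1.0, -0.014, 0.0, 0.0]
ft_force: [-1.1, 0.9, 6.6]
grip_width: 0.223
grasp_force: 59.0
```

```bash
python3 -c "
from h import *
import cv2
s=show();im=env.camera('wrist')[:,:,::-1];cv2.imwrite('pics/w3.png',im)
hsv=cv2.cvtColor(im,cv2.COLOR_BGR2HSV);m=cv2.inRange(hsv,(12,110,80),(30,255,255));m[:140]=0;m[250:]=0;m[:,:260]=0;m[:,345:]=0
ys,xs=np.nonzero(m);print(xs.min(),xs.max(),ys.min(),ys.max())
u,v=(xs.min()+xs.max())/2,(ys.min()+ys.max())/2
T=R.from_quat(s['tcp_rot']);
b=pt('wrist',u,v,.043,s);print(u,v,b,T.inv().apply(b-s['tcp_pos']))
p=pt('wrist',413,188,.035,s);print(T.inv().apply(p-s['tcp_pos']))
"
```

```text
t 2.87 p [ 506.3 -252.3   79.8] yaw -0.0284 z [ 6.e-04 -1.e-04 -1.e+00] F [-1.1  0.9  6.6] T [0.27 0.19 0.03] g 0.223 59.0
279 342 163 224
310.5 193.5 [ 0.55576707 -0.25422219  0.043     ] [0.04951806 0.00047439 0.03680958]
[0.04904029 0.03441971 0.04481202]
```

Call:
move_arm(plan=[0,0,0,0,0,-8,0,0,0,0,0,0,-20,0,0,0,0,0,0,-40,0,0,0,0,0,0,-65,0,0,0,0,0,0,-90,0,0,0,0,0,0,-115,0,0,0,0,0,0,-140,0,0,0,0,0,0,-165,0,0,0,0,0,0,-185,0,0,0,0,0,0,-200,0])

```text
time_s: 3.75
tcp_pos: [0.5057, -0.2525, 0.2813]
tcp_rot: [1.0, -0.014, 0.001, 0.0]
ft_force: [0.9, 0.7, -6.0]
grip_width: 0.219
grasp_force: 59.3
```

Call:
move_arm(plan=[0,0,0,2,-15,0,0,0,0,0,3,-40,0,0,0,0,0,4,-70,0,0,0,0,0,6,-102,0,0,0,0,0,8,-135,0,0,0,0,-0.1,10,-168,0,0,0,0,-0.2,12,-200,-5,0,0,0,-0.27,14,-225,-10,0,0,0,-0.27,16,-242,-15,0,0,0,-0.27,16,-252,-20,0])

```text
time_s: 4.58
tcp_pos: [0.5287, 0.0022, 0.2993]
tcp_rot: [1.0, 0.002, -0.0, -0.001]
ft_force: [0.7, -0.4, -4.8]
grip_width: 0.224
grasp_force: 59.2
```

```bash
python3 -c "
from h import *
import cv2
s=show();im=env.camera('wrist')[:,:,::-1];cv2.imwrite('pics/w4.png',im)
for z in(.15,.05):print(proj('wrist',np.array([.566,.112,z]),s))
"
```

```text
t 4.58 p [528.7   2.2 299.3] yaw 0.0038 z [-6.0e-04  1.3e-03 -1.0e+00] F [ 0.7 -0.4 -4.8] T [0.03 0.19 0.01] g 0.224 59.2
[135.09491293 160.13559466]
[188.78265393 138.32809609]
```

View pics/w4.png

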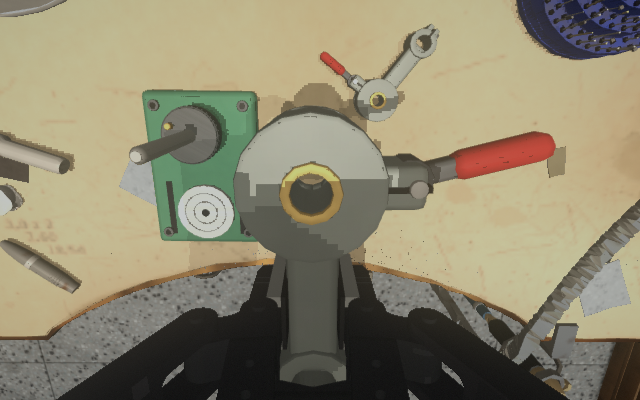

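The column top is at about (136,156), the collar near (192,134), and the pin at about (167,126). I'll enlarge that area.

```bash
python3 -c "
import cv2
a=cv2.imread('pics/w4.png')[80:200,120:270];cv2.imwrite('pics/w4c.png',cv2.resize(a,(750,600),interpolation=cv2.INTER_CUBIC))"
```

```text
(no output)
```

View pics/w4c.png

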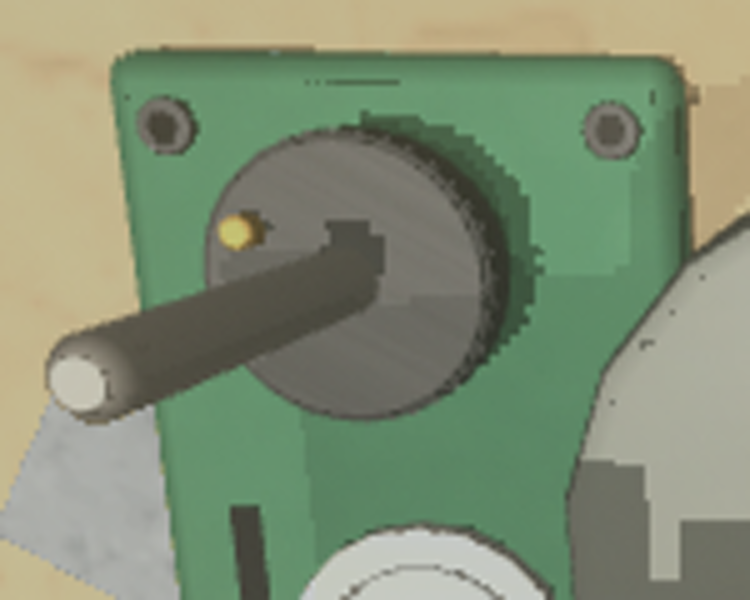

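```bash
python3 -c "
from h import *
s=env.get_state();T=R.from_quat(s['tcp_rot'])
f=lambda x,y,z:pt('wrist',120+x/5,80+y/5,z,s)
c=f(77,383,.15);k=f(344,274,.05);p=f(235,232,.057)
print(c,k,p);d=(p-k)[:2];print(np.linalg.norm(d),'pin ang from +y (ccw)',np.arctan2(-d[0],d[1]), np.arctan2(*( -(p-c)[0],(p-c)[1])))
a=f(165,127,.016);b=f(612,130,.016);t=pt('wrist',206,212,.022,s);print('stand yaw',np.arctan2(-(a-b)[0],(a-b)[1]),np.arctan2(*(k-t)[[1,0]]),np.arctan2(*(c-t)[[1,0]]))
b=pt('wrist',311.5,192.5,s['tcp_pos'][2]-.0368,s);print('bush tool',T.inv().apply(b-s['tcp_pos']))
"
```

```text
[0.56871878 0.11329522 0.15      ] [0.56985467 0.11341648 0.05      ] [0.57785716 0.12917388 0.057     ]
0.01767301583046697 pin ang from +y (ccw) -0.46991242361275215 -0.5222200018759614
stand yaw -0.0014820734475243416 -0.0007828788840100745 -0.0022726192848607787
bush tool [0.04978786 0.00082692 0.03685571]
```

```bash
python3 -c "
from h import *
show();go([.5243,.1361,.262],-.49)"
```

```text
t 4.63 p [529.3   3.2 300.2] yaw 0.0049 z [ 0.0011  0.0023 -1.    ] F [-0.2  2.2 -3.7] T [0.28 0.09 0.06] g 0.22 59.3
turn [-0.02 -0.01  4.73] shift [  -4.4 -132.8   38.5]
```

Call:
move_arm(plan=[0,0,0.4,-1,-15,5,0,0,0,1.2,-2,-40,10,0,0,0,2.2,-3,-70,20,0,0,0,3.2,-4,-95,30,0,0,0,4.1,-4,-115,36,0,0,0,4.6,-4,-128,38,0,0,0,4.73,-4,-133,38,0,0,0,4.73,-4,-133,38,0,0,0,4.73,-4,-133,38,0,0,0,4.73,-4,-133,38,0])

```text
time_s: 5.47
tcp_pos: [0.5256, 0.1297, 0.2613]
tcp_rot: [0.969, -0.246, 0.0, 0.0]
ft_force: [-0.5, -0.0, -5.8]
grip_width: 0.225
grasp_force: 59.2
```

```bash
python3 -c "
from h import *
import cv2
s=show();im=env.camera('wrist')[:,:,::-1];cv2.imwrite('pics/w5.png',cv2.resize(im[100:280,180:420],(800,600),interpolation=cv2.INTER_CUBIC))
cv2.imwrite('pics/w5f.png',im)
s=show();go([.5243,.1361,.262],-.49)
print((proj('wrist',np.array([.568,.1128,.15]),s)-[180,100])*10/3)
"
```

```text
t 5.47 p [525.6 129.7 261.3] yaw -0.4979 z [ 4.e-04 -1.e-03 -1.e+00] F [-0.5 -0.  -5.8] T [0.08 0.11 0.07] g 0.225 59.2
t 5.52 p [525.6 129.8 261.2] yaw -0.4981 z [ 4.e-04 -8.e-04 -1.e+00] F [-0.5 -0.4 -4.8] T [0.1  0.15 0.02] g 0.22 59.2
turn [ 0.   -0.01 -0.08] shift [-4.2 -4.9 -0.8]
[403.85069276 203.07215569]
```

View pics/w5.png

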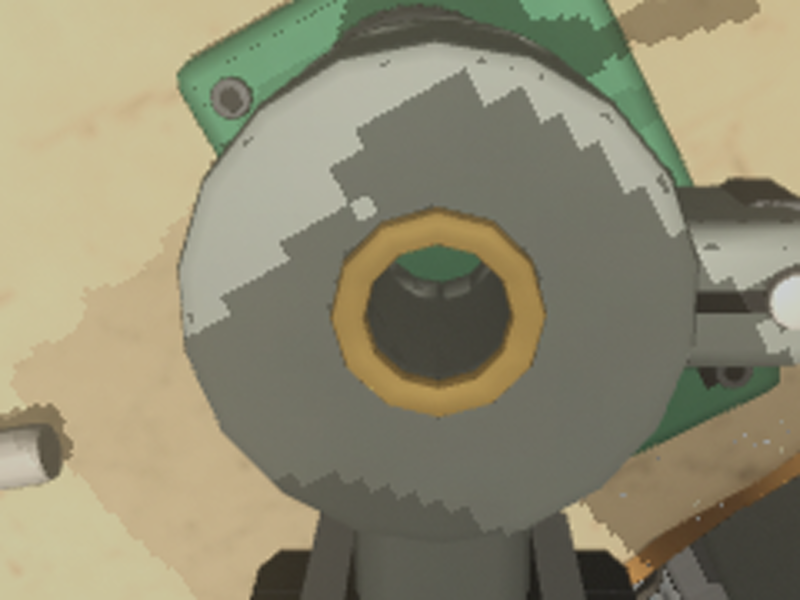

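Call:
move_arm(plan=[0,0,-0.08,-4.2,-5,0,0,0,0,-0.08,-4.2,-5,8,0,0,0,-0.08,-4.2,-5,16,0,0,0,-0.08,-4.2,-5,20,0,0,0,-0.08,-4.2,-5,20,0,0,0,-0.08,-4.2,-5,20,0])

```text
time_s: 6.02
tcp_pos: [0.5237, 0.1381, 0.2401]
tcp_rot: [0.97, -0.241, -0.001, 0.001]
ft_force: [-0.4, -0.1, -5.2]
grip_width: 0.225
grasp_force: 59.1
```

```bash
python3 -c "
from h import *
s=show();go([.5243,.1361,.242],-.49)"
```

```text
t 6.02 p [523.7 138.1 240.1] yaw -0.4874 z [-1.5e-03 -7.0e-04 -1.0e+00] F [-0.4 -0.1 -5.2] T [0.08 0.11 0.02] g 0.225 59.1
turn [0.01 0.01 0.02] shift [ 1.4  1.5 -1.9]
```

Call:
move_arm(plan=[0,0,0,1.2,1.5,3,0,0,0,0,1.2,1.5,6,0,0,0,0,1.2,1.5,8,0,0,0,0,1.2,1.5,10,0,0,0,0,1.2,1.5,12,0,0,0,0,1.2,1.5,13,0])

```text
time_s: 6.52
tcp_pos: [0.5243, 0.1365, 0.2276]
tcp_rot: [0.97, -0.241, -0.0, 0.0]
ft_force: [-0.1, 0.5, -4.2]
grip_width: 0.221
grasp_force: 59.2
```

```bash
python3 -c "
from h import *
s=show();go([.5243,.1361,.242],-.49)"
```

```text
t 6.52 p [524.3 136.5 227.6] yaw -0.4872 z [-3.e-04 -1.e-04 -1.e+00] F [-0.1  0.5 -4.2] T [ 0.04  0.16 -0.03] g 0.221 59.2
turn [0.   0.   0.03] shift [  0.2   0.4 -14.4]
```

Call:
move_arm(plan=[0,0,0,0,0,1.5,0,0,0,0,0,0,3,0,0,0,0,0,0,4.5,0,0,0,0,0,0,6,0,0,0,0,0,0,7,0,0,0,0,0,0,7,0])

```text
time_s: 7.02
tcp_pos: [0.5245, 0.1364, 0.2207]
tcp_rot: [0.97, -0.241, -0.0, 0.0]
ft_force: [-0.2, 0.2, -4.7]
grip_width: 0.223
grasp_force: 59.2
```

```bash
python3 -c "
from h import *
s=show()"
```

```text
t 7.02 p [524.5 136.4 220.7] yaw -0.4873 z [-1.e-04 -1.e-04 -1.e+00] F [-0.2  0.2 -4.7] T [0.07 0.06 0.  ] g 0.223 59.2
```

Call:
move_arm(plan=[0,0,0,0,0,3,0,0,0,0,0,0,7,0,0,0,0,0,0,11,0,0,0,0,0,0,15,0,0,0,0,0,0,19,0,0,0,0,0,0,23,0,0,0,0,0,0,27,0,0,0,0,0,0,29,0,0,0,0,0,0,30,0,0,0,0,0,0,30,0])

```text
time_s: 7.85
tcp_pos: [0.5244, 0.1364, 0.1906]
tcp_rot: [0.97, -0.241, -0.0, 0.0]
ft_force: [0.8, -1.4, -5.0]
grip_width: 0.222
grasp_force: 59.2
```

```bash
python3 -c "
from h import *
s=show()"
```

```text
t 7.85 p [524.4 136.4 190.6] yaw -0.4874 z [-3.e-04 -2.e-04 -1.e+00] F [ 0.8 -1.4 -5. ] T [ 0.    0.   -0.01] g 0.222 59.2
```

Call:
move_arm(plan=[0,0,0,0,0,3,0,0,0,0,0,0,8,0,0,0,0,0,0,13,0,0,0,0,0,0,18,0,0,0,0,0,0,23,0,0,0,0,0,0,28,0,0,0,0,0,0,33,0,0,0,0,0,0,38,0,0,0,0,0,0,41,0,0,0,0,0,0,42,0])

```text
time_s: 8.68
tcp_pos: [0.5244, 0.1364, 0.1482]
tcp_rot: [0.97, -0.241, -0.0, 0.0]
ft_force: [0.9, -0.1, -3.7]
grip_width: 0.224
grasp_force: 59.2
```

```bash
python3 -c "
from h import *
s=show()"
```

```text
t 8.68 p [524.4 136.4 148.2] yaw -0.4873 z [-5.e-04 -3.e-04 -1.e+00] F [ 0.9 -0.1 -3.7] T [-0.07 -0.03 -0.02] g 0.224 59.2
```

Call:
move_arm(plan=[0,0,0,0,0,3,0,0,0,0,0,0,6,0,0,0,0,0,0,8,0,0,0,0,0,0,9,0,0,0,0,0,0,10,0,0,0,0,0,0,11,0,0,0,0,0,0,12,0,0,0,0,0,0,12.5,0,0,0,0,0,0,12.5,0])

```text
time_s: 9.43
tcp_pos: [0.5245, 0.1365, 0.1363]
tcp_rot: [0.97, -0.241, 0.0, -0.0]
ft_force: [1.2, -1.4, -5.0]
grip_width: 0.225
grasp_force: 59.2
```

```bash
python3 -c "
from h import *
s=show()"
```

```text
t 9.43 p [524.5 136.5 136.3] yaw -0.4874 z [ 2.e-04  0.e+00 -1.e+00] F [ 1.2 -1.4 -5. ] T [-0.13 -0.12 -0.04] g 0.225 59.2
```

Call:
move_arm(plan=[0,0,0,0,0,0.4,0,0,0,0,0,0,0.8,0,0,0,0,0,0,1.2,0,0,0,0,0,0,1.6,0,0,0,0,0,0,1.6,0])

```text
time_s: 9.85
tcp_pos: [0.5247, 0.1365, 0.1348]
tcp_rot: [0.97, -0.241, 0.0, -0.0]
ft_force: [1.3, -0.5, -4.6]
grip_width: 0.224
grasp_force: 59.2
```

```bash
python3 -c "
from h import *
s=show()"
```

```text
t 9.85 p [524.7 136.5 134.8] yaw -0.4873 z [ 6.e-04  1.e-04 -1.e+00] F [ 1.3 -0.5 -4.6] T [-0.08 -0.18  0.01] g 0.224 59.2
```

Call:
move_arm(plan=[0,0,0,0,0,0.4,0,0,0,0,0,0,0.8,0,0,0,0,0,0,1.2,0,0,0,0,0,0,1.6,0,0,0,0,0,0,1.6,0])

```text
time_s: 10.27
tcp_pos: [0.5247, 0.1365, 0.1332]
tcp_rot: [0.97, -0.241, 0.0, -0.0]
ft_force: [1.6, -1.1, -3.0]
grip_width: 0.224
grasp_force: 59.3
```

```bash
python3 -c "
from h import *
s=show()"
```

```text
t 10.27 p [524.7 136.5 133.2] yaw -0.4873 z [ 6.e-04  1.e-04 -1.e+00] F [ 1.6 -1.1 -3. ] T [-0.05 -0.33  0.04] g 0.224 59.3
```

Call:
move_arm(plan=[0,0,0,0,0,0.4,0,0,0,0,0,0,0.8,0,0,0,0,0,0,1,0,0,0,0,0,0,1,0])

```text
time_s: 10.6
tcp_pos: [0.5247, 0.1365, 0.1322]
tcp_rot: [0.97, -0.241, 0.0, -0.0]
ft_force: [2.0, -1.1, -4.3]
grip_width: 0.222
grasp_force: 59.3
```

```bash
python3 -c "
from h import *
s=show()"
```

```text
t 10.6 p [524.7 136.5 132.2] yaw -0.4874 z [ 6.e-04  1.e-04 -1.e+00] F [ 2.  -1.1 -4.3] T [-0.12 -0.37 -0.05] g 0.222 59.3
```

Call:
move_arm(plan=[0,0,0,0,0,0.4,0,0,0,0,0,0,0.8,0,0,0,0,0,0,1.2,0,0,0,0,0,0,1.5,0,0,0,0,0,0,1.5,0])

```text
time_s: 11.02
tcp_pos: [0.5247, 0.1364, 0.1307]
tcp_rot: [0.97, -0.241, 0.0, -0.0]
ft_force: [2.5, -0.3, -3.5]
grip_width: 0.224
grasp_force: 59.3
```

```bash
python3 -c "
from h import *
s=show()"
```

```text
t 11.02 p [524.7 136.4 130.7] yaw -0.4874 z [ 5.e-04  0.e+00 -1.e+00] F [ 2.5 -0.3 -3.5] T [-0.18 -0.5  -0.06] g 0.224 59.3
```

Call:
move_arm(plan=[0,0,0,0.6,-0.3,0,0,0,0,0,0.6,-0.3,0.5,0,0,0,0,0.6,-0.3,0.5,0])

```text
time_s: 11.27
tcp_pos: [0.5248, 0.1364, 0.13]
tcp_rot: [0.97, -0.241, -0.0, 0.0]
ft_force: [2.5, -1.5, -3.7]
grip_width: 0.223
grasp_force: 59.3
```

```bash
python3 -c "
from h import *
s=show()"
```

```text
t 11.27 p [524.8 136.4 130. ] yaw -0.4873 z [-6.e-04 -1.e-04 -1.e+00] F [ 2.5 -1.5 -3.7] T [-0.1  -0.43 -0.07] g 0.223 59.3
```

Call:
move_arm(plan=[0,0,0,0,0,0.4,0,0,0,0,0,0,0.8,0,0,0,0,0,0,1.2,0,0,0,0,0,0,1.2,0])

```text
time_s: 11.6
tcp_pos: [0.5248, 0.1365, 0.1297]
tcp_rot: [0.97, -0.241, -0.0, -0.0]
ft_force: [-1.3, -0.4, 5.1]
grip_width: 0.223
grasp_force: 60.7
```

```bash
python3 -c "
from h import *
s=show()"
```

```text
t 11.6 p [524.8 136.5 129.7] yaw -0.4872 z [-6.e-04  2.e-04 -1.e+00] F [-1.3 -0.4  5.1] T [-0.26  0.09 -0.06] g 0.223 60.7
```

Seated at 0.1297, where 0.1298 was expected, with light contact. Ease off, release, raise.

Call:
move_arm(plan=[0,0,0,0,0,-0.6,0,0,0,0,0,0,-0.6,30,0,0,0,0,0,-0.6,45,0,0,0,0,0,-0.6,50,0,0,0,0,0,-0.6,50,0,0,0,0,0,-0.6,50])

```text
time_s: 12.1
tcp_pos: [0.5249, 0.1366, 0.1295]
tcp_rot: [0.971, -0.241, -0.0, 0.0]
ft_force: [-0.6, -0.5, -1.3]
grip_width: 0.494
grasp_force: 0.0
```

```bash
python3 -c "
from h import *
import cv2
s=show();print(s['joint_pos'].round(2));im=env.camera('wrist')[:,:,::-1]
a=im[:, 100:];b=env.camera('scene')[:,:,::-1][190:290,240:370]
cv2.imwrite('pics/w6.png',np.hstack([cv2.resize(a,(405,300)),cv2.resize(b,(390,300),interpolation=cv2.INTER_CUBIC)]))"
```

```text
t 12.1 p [524.9 136.6 129.5] yaw -0.487 z [-5.e-04  0.e+00 -1.e+00] F [-0.6 -0.5 -1.3] T [0.02 0.04 0.02] g 0.494 0.0
[-0.41  0.64  0.1   2.13 -0.16  0.38 -2.24]
```

View pics/w6.png

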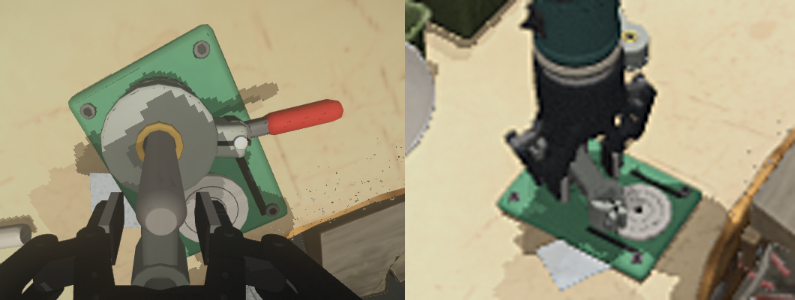

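Call:
move_arm(plan=[0,0,0,0,0,-15,50,0,0,0,0,0,-40,50,0,0,0,0,0,-60,50,0,0,0,0,10,-60,0,0,0,0,5,40,-60,0,0,0,0,15,70,-60,0,0,0,0,18,90,-60,0,0,0,0,18,90,-60,0,0,0,0,18,90,-60,0,0,0,0,18,90,-60,0])

```text
time_s: 13.03
tcp_pos: [0.499, 0.049, 0.1893]
tcp_rot: [0.97, -0.241, -0.0, -0.0]
ft_force: [0.1, 1.3, 0.4]
grip_width: -0.004
grasp_force: 0.0
```

```bash
python3 -c "
from h import *
import cv2
s=show();im=env.camera('wrist')[:,:,::-1];cv2.imwrite('pics/w7.png',im)
T=R.from_quat(s['tcp_rot']);ax=np.array([.5686,.1133,.093]);print('axis in tool',T.inv().apply(ax-s['tcp_pos'])*1000)"
```

```text
t 13.03 p [499.   49.  189.3] yaw -0.487 z [-0.e+00  5.e-04 -1.e+00] F [0.1 1.3 0.4] T [0.05 0.02 0.01] g -0.004 0.0
axis in tool [ 31.46450279 -89.40356886  96.31652832]
```

View pics/w7.png

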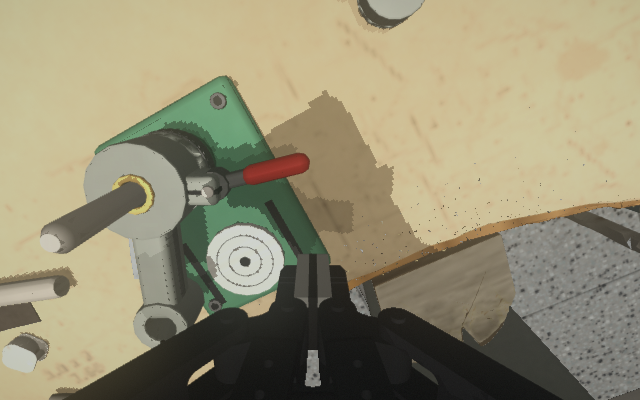

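Call:
move_arm(plan=[0,0,0,0,0,20,0,0,0,0,0,0,40,0,0,0,0,0,0,52,0,0,0,0,0,0,54,0,0,0,0,8,2,54,0,0,0,0,16,3,54,0,0,0,0,22,3,54,0,0,0,0,28,2.5,54,0,0,0,0,34,1,54,0,0,0,0,34,1,54,0])

```text
time_s: 13.92
tcp_pos: [0.5306, 0.0312, 0.1362]
tcp_rot: [0.97, -0.242, 0.002, -0.0]
ft_force: [0.8, 0.8, 0.1]
grip_width: -0.0
grasp_force: 0.0
```

```bash
cat >> h.py <<'E'
def lever(tag):
    import cv2
    s=show();im=env.camera("wrist")[:,:,::-1].copy();cv2.imwrite(f"pics/{tag}.png",im);hsv=cv2.cvtColor(im,cv2.COLOR_BGR2HSV)
    m=cv2.inRange(hsv,(0,150,70),(6,255,255))|cv2.inRange(hsv,(172,150,70),(180,255,255))
    n,l,st,c=cv2.connectedComponentsWithStats(m);i=1+np.argmax(st[1:,4]);ys,xs=np.nonzero(l==i)
    T=R.from_quat(s["tcp_rot"]);T=R.from_euler("z",-.487)
    P=np.array([pt("wrist",u,v,.0735,s) for u,v in zip(xs[::5],ys[::5])]);H=T.inv().apply(P-[.5686,.1133,0])[:,:2]*1000
    mu=H.mean(0);w=np.linalg.svd(H-mu,full_matrices=False)[2][0];w*=np.sign(w@(mu-[0,-36]))
    q=mu-[0,-36];print("area",st[i,4],"red mid(head)",mu.round(1),"axis ang",np.arctan2(w[0],-w[1]).round(3),"from pivot",np.arctan2(q[0],-q[1]).round(3))
    print("tcp in head",(T.inv().apply(s["tcp_pos"]-[.5686,.1133,0])*1000).round(1))
E
python3 -c "
from h import *
lever('w8')"
```

```text
t 13.92 p [530.6  31.2 136.2] yaw -0.4884 z [ 0.0032  0.     -1.    ] F [0.8 0.8 0.1] T [-0.01  0.   -0.01] g -0.0 0.0
area 2088 red mid(head) [ 17.9 -68. ] axis ang 0.49 from pivot 0.51
tcp in head [  4.8 -90.4 136.2]
```

Call:
move_arm(plan=[0,0,0,4.5,-2,0,0,0,0,0,9,-5.5,0,0,0,0,0,13,-9,0,0,0,0,0,16.5,-12.5,0,0,0,0,0,19,-16,0,0,0,0,0,21.5,-19.5,0,0,0,0,0,23,-23,0,0,0,0,0,24,-26,0,0,0,0,0,24,-26,0,0])

```text
time_s: 14.72
tcp_pos: [0.5627, 0.0443, 0.1356]
tcp_rot: [0.971, -0.241, 0.0, -0.0]
ft_force: [0.4, -0.5, 0.2]
grip_width: 0.0
grasp_force: 0.0
```

```bash
echo
python3 -c "
from h import *
lever('w9')"
```

```text
t 14.72 p [562.7  44.3 135.6] yaw -0.4864 z [ 1.2e-03  5.0e-04 -1.0e+00] F [ 0.4 -0.5  0.2] T [-0.03  0.02  0.02] g 0.0 0.0
area 1947 red mid(head) [ 36.3 -45. ] axis ang 1.32 from pivot 1.328
tcp in head [ 27.  -63.7 135.6]
```

Call:
move_arm(plan=[0,0,0,2,-2,0,0,0,0,0,3,-4,0,0,0,0,0,3.5,-5.5,0,0,0,0,0,3.5,-7,0,0,0,0,0,3.5,-7,0,0])

```text
time_s: 15.18
tcp_pos: [0.5685, 0.0483, 0.1356]
tcp_rot: [0.971, -0.241, 0.0, -0.0]
ft_force: [-0.8, 0.3, -0.0]
grip_width: 0.005
grasp_force: 0.1
```

```bash
python3 -c "
from h import *
lever('w10')"
```

```text
t 15.18 p [568.5  48.3 135.6] yaw -0.487 z [ 4.e-04  1.e-04 -1.e+00] F [-0.8  0.3 -0. ] T [-0.09  0.05  0.  ] g 0.005 0.1
area 1719 red mid(head) [ 39.  -39.1] axis ang 1.44 from pivot 1.491
tcp in head [ 30.3 -57.5 135.6]
```

Call:
move_arm(plan=[0,0,0,0,-0.7,0,0,0,0,0,0,-1.4,0,0,0,0,0,0,-2,0,0,0,0,0,0,-2,0,0])

```text
time_s: 15.57
tcp_pos: [0.5692, 0.0492, 0.1356]
tcp_rot: [0.97, -0.242, 0.0, 0.0]
ft_force: [0.9, -1.2, 0.0]
grip_width: 0.001
grasp_force: 0.7
```

```bash
python3 -c "
from h import *
lever('w11')"
```

```text
t 15.57 p [569.2  49.2 135.6] yaw -0.4878 z [ 1.e-04 -6.e-04 -1.e+00] F [ 0.9 -1.2  0. ] T [-0.35 -0.    0.01] g 0.001 0.7
area 1670 red mid(head) [ 39.5 -38.1] axis ang 1.454 from pivot 1.518
tcp in head [ 30.5 -56.3 135.6]
```

Call:
move_arm(plan=[0,0,0,0,-0.8,0,0,0,0,0,0,-1.5,0,0,0,0,0,0,-1.5,0,0])

```text
time_s: 15.87
tcp_pos: [0.57, 0.05, 0.1356]
tcp_rot: [0.97, -0.242, 0.0, 0.001]
ft_force: [0.9, -4.0, 0.7]
grip_width: 0.003
grasp_force: 1.7
```

```bash
python3 -c "
from h import *
lever('w12')"
```

```text
t 15.87 p [570.   50.  135.6] yaw -0.4883 z [ 3.0e-04 -1.2e-03 -1.0e+00] F [ 0.9 -4.   0.7] T [-0.87 -0.07 -0.1 ] g 0.003 1.7
area 1642 red mid(head) [ 40.  -37.2] axis ang 1.453 from pivot 1.541
tcp in head [ 30.8 -55.3 135.6]
```

At the stop. Back off and rise clear.

Call:
move_arm(plan=[0,0,0,0,4,0,0,0,0,0,0,15,0,0,0,0,0,0,30,0,0,0,0,0,0,40,-10,0,0,0,0,0,45,-35,0,0,0,0,0,45,-65,0,0,0,0,0,45,-90,0,0,0,0,0,45,-90,0,0,0,0,0,45,-90,0])

```text
time_s: 16.67
tcp_pos: [0.549, 0.0105, 0.2276]
tcp_rot: [0.97, -0.242, 0.002, -0.001]
ft_force: [0.9, -0.3, -0.5]
grip_width: -0.0
grasp_force: 0.0
```

```bash
python3 -c "
from h import *
import cv2
lever('w13')
s=env.get_state();im=cv2.imread('pics/w13.png');hsv=cv2.cvtColor(im,cv2.COLOR_BGR2HSV)
u,v=proj('wrist',np.array([.5686,.1133,.093]),s);print('bush pred',u,v)
m=cv2.inRange(hsv,(15,110,80),(30,255,255));m2=np.zeros_like(m);cv2.circle(m2,(int(u),int(v)),40,255,-1);m&=m2
n,l,st,c=cv2.connectedComponentsWithStats(m);[print(st[i],c[i]) for i in range(1,n) if st[i,4]>20]
"
```

```text
t 16.67 p [549.   10.5 227.6] yaw -0.4884 z [ 3.6e-03  6.0e-04 -1.0e+00] F [ 0.9 -0.3 -0.5] T [ 0.02  0.02 -0.  ] g -0.0 0.0
area 768 red mid(head) [ 36.2 -38.4] axis ang 1.51 from pivot 1.506
tcp in head [  30.8 -100.1  227.6]
bush pred 155.3875781221494 270.4336911133008
[144 255  32  28 292] [161.77739726 265.2260274 ]
```

```bash
python3 -c "
from workcell import env
print(env.sign_off())"
```

```text
the job is handed in; nothing more can be done
None
```

The drill head is seated on the collar with the pin in its slot, the red cam lever is shut (about 1.5 rad), the gripper is clear of everything and the job is handed in; I never touched the handpiece or the loupe.

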